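# Stand the fallen draught screen back up against the balance

### The arm

A 6-joint arm with a two-finger parallel gripper is mounted at the origin on the work surface. World frame = base frame: x ahead of the robot, y to its left, z up, the work surface at z = 0. Lengths are in m, angles in degrees, forces in N, time in s.
With the tool pointing down it reaches from about 0.4 to 0.825 m from the base axis. Payload 7 kg.
Tool frame: the origin (TCP) lies at the centre of the arm's flange, where the gripper is bolted on; the fingertips stand 178 mm ahead of it and the grasp point (between the pads) lies 159 mm ahead of it; z points along the fingers, y is the line along which they close (so a half turn about z gives the same grasp; the last joint's range is limited). The gripper opens to 88 mm and grips with 3 to 60 N. Pads are 19 mm wide; open, the fingers measure 130 mm over their backs; the gripper's body (78 mm by 193 mm) begins 47 mm behind the grasp point.
Start: joints at [90.189, 20.546, 0.682, 0, -70.136, -16.507], TCP at [0.19, 0.648, 0.405] pointing down, gripper open.
Joint ranges: [-176.03, 176.03], [-82.01, 121.73], [-58.28, 71.71], [-173.87, 95.51], [-174.79, -0.11], [-173.66, 173.66]. Speed limits (degrees/s): [136.94, 136.94, 172.46, 180, 180, 180].

### API

Orientations are given as [roll, pitch, yaw] about the fixed x, y, z axes, in that order (R = Rz(yaw) Ry(pitch) Rx(roll)).
In Python, from plant import telemetry, snapshot, workorder, nets gives the robot as it stands.
- The arm moves only by the shell command python3 -m creep 'ROWS'. ROWS is JSON, a list that holds one entry, the list of rows, each a list of 5 numbers: the shift along the tool's x, y, z normalised to -1 to 1, where 1 is 0.2 m, then the turn about the tool's z normalised to -1 to 1, where 1 is pi/2 rad, then the opening, from 0 (shut) to 1 (fully open). In form: [[[x, y, z, spin, hand], ...]]. A call has 1 to 8 rows; each row shifts and turns the commanded pose from where the row before left it, along the tool's axes as they then stand; what a row does not reach is not made up. A row lasts 1/12 s, in which the tool goes at most 41.7 mm and 7.16 degrees, less where a joint would pass 70% of its speed; a pose out of reach is approached as far as the arm can. A call with a number of a shift or a turn outside -1 to 1 is refused whole. A call with a gripper value outside its range is refused whole. The fingers move at their own pace and stop on an object; the grip force is fixed at half the most. Time passes only in rows, so rows that do not move let the fingers close. It gives the time, the measured TCP pose, the force, the opening and the grip force at its end, in the units of the state.
- telemetry.get_obs(): the state, without advancing time (a new reading comes with each control period).
- snapshot(name): name is "scene" or "side" or "wrist"; returns a dict with "frame" (420x560x3 uint8, red, green, blue), "fx", "fy", "cx", "cy" (pixels), "rvec" (rotation vector, rad) and "tvec" (3), from world to camera coordinates, as OpenCV has them; the wrist camera has in their place "mount" (4x4, takes a point from camera to tool coordinates, whose origin is the TCP and whose axes are the flange's). Camera axes: x right, y down, z forward; pixel columns grow to the right and rows downward; lengths in m; the calibration is good to about 2 mm. A picture is of the moment at which its call begins: read the wrist's pose just before it. There is no depth.
- workorder.close_job(): hands the job in; it is judged then, once.
Trained networks look in a picture, given as the dict that the camera call returned (one of the last four; its "shot" number tells which), for a name from the list of things; names that differ only in an ending like _2 or _b are one class to them, and where a whole thing is asked for, a point or a joint stands for the part that bears it (a point fixed in the world has none). Each returns a list of dicts, best first, with "confidence" (0 to 1); they miss things now and then, are a little off and sometimes report something else, mostly with a low value. They report only what shows in the picture. A call takes as long as a camera call.
- nets.find_in(picture, query): "uv" ([column, row] in pixels, amid what is visible of it).
- nets.masks_of(picture, query): "region" (420x560 bool, what is visible of it) and "uv" ([column, row] in pixels, amid what is visible of it).
- nets.landmark_of(picture, query): "uv" ([column, row] in pixels: a listed point, or the origin of a listed thing).
The state is a dict: "clock": time; "joint_pos": joint angles; "qvel": joint speeds; "tau": joint torques, N m; "tool_pos": TCP position; "orientation": TCP orientation; "force": force on the tool from outside, world axes, zero at the start; "moment": the same for the moment, N m; "opening": finger opening in m; "gripper_force": force on a finger pad.
Only numpy, scipy, OpenCV 4.12 (cv2) and the standard library are available. Lean on these libraries where they do the work, as an engineer would, in place of code of your own. Each camera call takes 0.05 s, during which the arm holds its last target. There are 200 camera calls.

### The job

The blue draught screen has toppled flat behind the balance, with its bare metal foot sticking up. Push the foot over towards the balance so that the screen stands upright on its foot again, then push the standing screen along until the whole edge of its foot sits flush against the side of the balance, screening the pan. Only push it with the fingers: do not pick it up, do not touch the balance, leave everything else where it is, and finish clear of it.

Things in the scene. Friction and masses are not known exactly. Their poses are not given: they have to be found in the camera images.
- screen: Loose L-shaped screen, 0.4-0.6 kg: blue sheet 160 wide x 120 high x 5 thick, square to an aluminium foot 160 wide x 90 long x 8 thick (mm). Origin: middle of the outer corner edge (heel), on the table lying or standing. y along the heel; foot extends along +z, sheet along -x. At the start z is up, the sheet lies flat. Standing: +z is level towards the balance, -x is up, foot flat on the table.
- screen_toe (a point): Middle of the foot's free edge (thin orange line), on its outer face: 90 mm from the heel along the screen's +z. At the start it is 90 mm up, the foot's outer face turned to the balance. Pushed here towards the balance (60 to 90 mm up, from the sheet side) the screen tips about its heel; past some 45 degrees it falls onto the foot by itself. Standing, this edge must meet the balance.
- screen_top (a point): Middle of the sheet's free edge (thin orange line): 120 mm from the heel along the screen's -x. At the start it lies on the table, on the side away from the balance; standing, it is 120 mm straight above the heel. The heel starts 130 to 165 mm from the balance, within 0.2 rad of square to it.
- balance: Fixed grey-topped white laboratory balance with a round steel pan (124 mm across, top at 64 mm height): a box 200 mm (its x) by 220 mm (its y) by 57 mm high, sides upright down to the table. Origin: centre of its underside; its +x points roughly away from the robot. Its plain side towards the robot and the screen lies at x = -100 mm in its frame. The pan's centre is at x = -20 mm, y = 0.
- balance_edge (a point): Point on the table at the middle of the balance's plain side facing the robot (100 mm from the balance's centre): the foot's edge must meet the balance here, give or take 50 mm sideways.
- weight: Brass weight, 34 mm across, 38 mm tall, standing on the balance's pan. Leave alone. Origin: centre of its underside.
- jar: Amber jar with white lid, 60 mm across, 85 mm tall, standing on the table to one side of the screen, 165 mm or more sideways from the balance's middle line. Leave alone. Origin: centre of its underside.
- cup: Paper coffee cup with white lid, 82 mm across, 116 mm tall, standing on the table to the other side of the screen, likewise. Leave alone. Origin: centre of its underside.
- carton: Small brown carton 90 x 60 x 100 mm high, at the left or right edge of the table. Leave alone. Origin: centre of its underside.
- bottle: White bottle with blue cap, 64 mm across, 160 mm tall, at the left or right edge of the table. Leave alone. Origin: centre of its underside.
- tape: Yellow roll of tape lying flat, 90 mm across, 22 mm high, at the left or right edge of the table. Leave alone. Origin: centre of its underside.

How it is judged:
By the outcome, as a careful person would: the job done as asked, in the order asked, and still so for the second after the job is handed in, with the robot touching nothing.
It also fails if it takes over 51 s, if anything falls off the work surface, if the arm or the gripper's body presses on something with over 40 N, if the wrist force passes 120 N, or if a joint passes its speed limit or range.

## Working session

There is one attempt and no reset: what is moved stays moved. The work goes in short steps, Python scripts to look and compute and a shell command to move; the robot and the scene stay as the last step left them, time stands still between calls to the robot, and variables do not carry over. Pictures are saved under pics/ and viewed, at most 10 in all, crops included, and the job is handed in when it is done.

```bash
mkdir -p pics; cat > h.py <<'E'
import numpy as np, cv2
from plant import telemetry, snapshot, workorder, nets
from scipy.spatial.transform import Rotation as R
def ray(s,uv):
    Rm=cv2.Rodrigues(np.array(s["rvec"],float))[0]; t=np.array(s["tvec"],float).ravel()
    d=np.array([(uv[0]-s["cx"])/s["fx"],(uv[1]-s["cy"])/s["fy"],1.])
    return -Rm.T@t, Rm.T@d
def onz(s,uv,z):
    c,d=ray(s,uv); return c+d*(z-c[2])/d[2]
def tri(a,ua,b,ub):
    c1,d1=ray(a,ua);c2,d2=ray(b,ub)
    k=np.linalg.lstsq(np.c_[d1,-d2],c2-c1,rcond=None)[0]
    p,q=c1+k[0]*d1,c2+k[1]*d2
    return (p+q)/2,np.linalg.norm(p-q)
def save(s,n): cv2.imwrite(f"pics/{n}.png",s["frame"][:,:,::-1])
E
python3 - <<'E'
from h import *
np.set_printoptions(precision=4,suppress=True)
o=telemetry.get_obs();print(o)
a=snapshot("scene");b=snapshot("side");save(a,"a");save(b,"b")
for q in ["screen","screen_toe","screen_top","balance","balance_edge","weight","jar","cup"]:
    A=nets.landmark_of(a,q);B=nets.landmark_of(b,q)
    print(q,[(np.array(x["uv"]).round(1),round(x["confidence"],2)) for x in A[:2]],[(np.array(x["uv"]).round(1),round(x["confidence"],2)) for x in B[:2]])
    if A and B: print("   ",*tri(a,A[0]["uv"],b,B[0]["uv"]))
E
```

```text
{'clock': 0.0, 'joint_pos': array([ 90.1889,  20.5909,   0.6331,  -0.0196, -70.1353, -16.5067]), 'qvel': array([ 0.0388, -0.0669,  0.0378, -0.0061, -0.0698, -0.0062]), 'tau': array([ -0.0024, -58.2723,  29.3076,   6.9976,   0.0071,  -0.0002]), 'tool_pos': array([0.1896, 0.6476, 0.4037]), 'orientation': array([179.9055,  -0.0087, -16.3245]), 'force': array([-0.0106, -0.4067,  0.3007]), 'moment': array([0.063 , 0.0047, 0.0021]), 'gripper_force': 0.0, 'opening': 0.08774607209876893}
screen [(array([241.2, 232.1]), 0.63)] [(array([286. , 251.4]), 0.75)]
    [ 0.5622 -0.1155  0.0015] 0.008636364999182734
screen_toe [(array([234. , 215.2]), 0.8)] [(array([289.8, 232.4]), 0.9), (array([360.2, 292. ]), 0.7)]
    [ 0.5607 -0.1314  0.0922] 0.0013678078791170287
screen_top [(array([209.4, 208.1]), 0.96)] [(array([257.3, 277.7]), 0.84)]
    [ 0.4427 -0.1595  0.0121] 0.0051584797188706085
balance [(array([288.5, 293. ]), 0.86)] [(array([352.4, 221.7]), 0.7)]
    [ 0.8029 -0.1092 -0.0026] 0.012183920094545294
balance_edge [] [(array([328.1, 236.7]), 0.97)]
weight [(array([292.7, 267.3]), 0.66)] [(array([345.5, 203.6]), 0.69)]
    [ 0.7801 -0.0843  0.067 ] 0.0026782217795517332
jar [(array([293.6, 209.5]), 0.71)] [(array([264.4, 213.7]), 0.65)]
    [0.585  0.057  0.0043] 0.0035730856694806963
cup [(array([192.6, 289.1]), 0.62)] [(array([360.5, 295.2]), 0.7), (array([288.2, 255.1]), 0.54)]
    [ 0.6494 -0.3294 -0.0052] 0.00902442525505978
```

View pics/a.png

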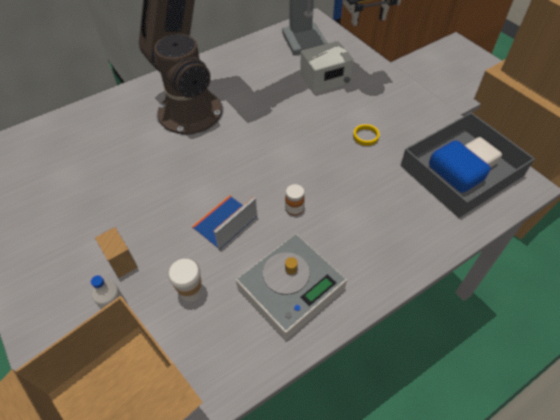

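View pics/b.png

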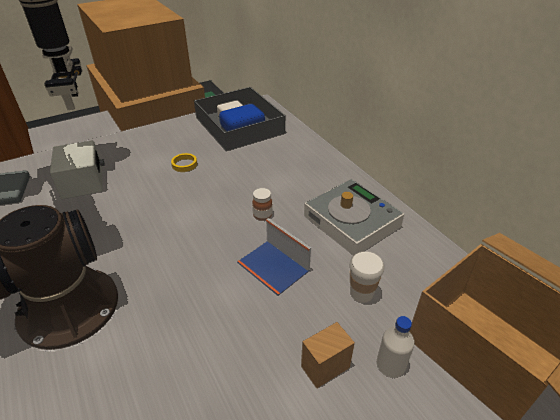

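The scene view shows the screen lying at about (228,220) with its foot up. The balance is at (291,285), the jar at (294,198) and the cup at (187,280). The side view agrees, with the balance at (353,213), so I'll fit precise poses from the masks.

```bash
cat > fit.py <<'E'
from h import *
from scipy.optimize import minimize
def box(x0,x1,y0,y1,z0,z1): return np.array([[x,y,z] for x in(x0,x1) for y in(y0,y1) for z in(z0,z1)])
BAL=[box(-.1,.1,-.11,.11,0,.057)]
LYING=[box(-.12,0,-.08,.08,0,.005),box(-.008,0,-.08,.08,0,.09)]
STAND=[box(0,.005,-.08,.08,0,.12),box(0,.09,-.08,.08,0,.008)]
def sil(s,parts,p):
    m=np.zeros((840,1120),np.uint8); c,sn=np.cos(p[2]),np.sin(p[2])
    K=np.array([[s["fx"],0,s["cx"]],[0,s["fy"],s["cy"]],[0,0,1.]])
    for b in parts:
        w=np.c_[p[0]+c*b[:,0]-sn*b[:,1],p[1]+sn*b[:,0]+c*b[:,1],b[:,2]]
        u=cv2.projectPoints(w,np.array(s["rvec"],float),np.array(s["tvec"],float),K,None)[0].reshape(-1,2)
        h=cv2.convexHull(((u*2+.5)*16).astype(np.int32)); cv2.fillConvexPoly(m,h,1,shift=4)
    return cv2.resize(m*255,(560,420),interpolation=cv2.INTER_AREA)/255.
def fit(shots,name,parts,p0):
    ms=[(s,nets.masks_of(s,name)[0]) for s in shots]
    print(name,[round(m["confidence"],2) for _,m in ms])
    def cost(p): return sum(np.abs(sil(s,parts,p)-m["region"]).sum()/m["region"].sum() for s,m in ms)/len(ms)
    best=None
    for dy in(-.1,0,.1):
        S=np.array(p0)+np.array([[0,0,dy],[.02,0,dy],[0,.02,dy],[0,0,dy+.15]])
        r=minimize(cost,S[0],method="Nelder-Mead",options=dict(initial_simplex=S,xatol=1e-5,fatol=1e-5,maxiter=150))
        if best is None or r.fun<best.fun: best=r
    print(name,best.x.round(4),"deg",np.degrees(best.x[2]).round(2),"cost",round(best.fun,3)); return best.x
E
python3 - <<'E'
from fit import *
a=snapshot("scene");b=snapshot("side")
B=fit([a,b],"balance",BAL,[.80,-.109,.15])
S=fit([a,b],"screen",LYING,[.56,-.125,.15])
c,s=np.cos(B[2]),np.sin(B[2]); d=S[:2]-B[:2]
print("heel in balance frame",c*d[0]+s*d[1],-s*d[0]+c*d[1])
for z in [1]:
  for sh,n in((a,"a"),(b,"b")):
    f=sh["frame"].copy()
    for P,p in((BAL,B),(LYING,S)):
      cs,_=cv2.findContours((sil(sh,P,p)>.5).astype(np.uint8),0,1); cv2.drawContours(f,cs,-1,(255,0,255),1)
    cr=f[150:350,150:350] if n=="a" else f[150:320,210:430]
    cv2.imwrite(f"pics/ov_{n}.png",cv2.resize(cr[:,:,::-1],None,fx=2,fy=2)[:400])
A=cv2.imread("pics/ov_a.png");Bb=cv2.imread("pics/ov_b.png");h=340
cv2.imwrite("pics/ov.png",np.hstack([A[:h,:380],Bb[:h,:420]]))
E
```

```text
balance [0.91, 0.78]
balance [ 0.7985 -0.1004  0.1405] deg 8.05 cost 0.089
screen [0.67, 0.58]
screen [ 0.56   -0.1253  0.2308] deg 13.22 cost 0.063
heel in balance frame -0.23967224855751004 0.008738389851527126
```

View pics/ov.png

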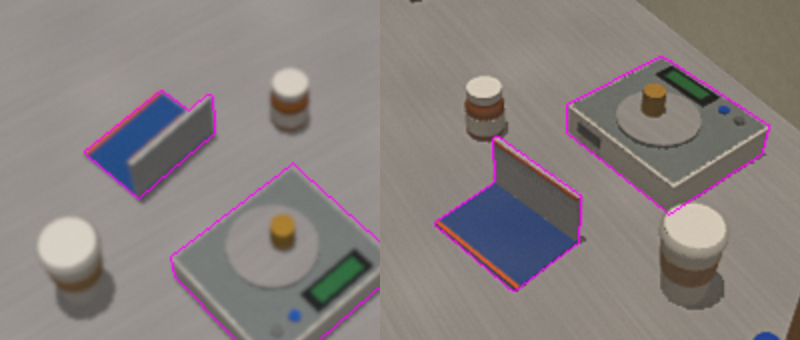

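The overlay contours match both the screen and the balance. Next I'll move above the sheet, keeping the travel height.

```bash
python3 -m creep '[[[0.11,0.138,0,0,1],[0.11,0.138,0,0,1],[0.11,0.138,0,0,1],[0.11,0.138,0,0,1],[0.11,0.138,0,0,1],[0.11,0.138,0,0,1],[0.11,0.138,0,0,1],[0.11,0.138,0,0,1]]]'
python3 -m creep '[[[0.11,0.138,0,0,1],[0.11,0.138,0,0,1],[0.11,0.138,0,0,1],[0.11,0.138,0,0,1],[0.11,0.138,0,0,1],[0.11,0.138,0,0,1],[0.11,0.138,0,0,1],[0.11,0.138,0,0,1]]]'
python3 -m creep '[[[0.11,0.138,0,0,1],[0.11,0.138,0,0,1],[0.11,0.138,0,0,1],[0.11,0.138,0,0,1],[0.11,0.138,0,0,1],[0.11,0.138,0,0,1],[0.1,0.13,0,0,1],[0,0,0,0,1]]]'
python3 -m creep '[[[0,0,0,-0.07,1],[0,0,0,-0.07,1],[0,0,0,-0.07,1],[0,0,0,-0.07,1],[0,0,0,-0.05,1],[0,0,0,0,1],[0,0,0,0,1]]]'
```

```text
clock: 1.87
tool_pos: [0.2968, 0.3847, 0.4049]
orientation: [-180.0, -0.0, -16.3]
force: [1.2, 0.0, 0.4]
opening: 0.0877
gripper_force: 0.0
clock: 2.53
tool_pos: [0.4035, 0.1233, 0.4052]
orientation: [-179.9, -0.0, -16.3]
force: [1.2, 0.6, 0.2]
opening: 0.0881
gripper_force: 0.0
clock: 3.2
tool_pos: [0.4968, -0.1055, 0.4044]
orientation: [179.9, 0.0, -16.5]
force: [0.2, 0.1, -0.1]
opening: 0.0876
gripper_force: 0.0
clock: 3.78
tool_pos: [0.4954, -0.1014, 0.4048]
orientation: [180.0, -0.0, 13.2]
force: [-0.0, -1.0, 0.0]
opening: 0.0877
gripper_force: 0.0
```

```bash
python3 -m creep '[[[0,0.1,0,0,1],[0.05,0.09,0,0,1],[0,0,0.16,0,1],[0,0,0.16,0,1],[0,0,0.16,0,1],[0,0,0.16,0,1],[0,0,0.16,0,1],[0,0,0,0,1]]]'
python3 - <<'E'
from h import *
s=snapshot("side");save(s,"c")
E
```

```text
clock: 4.45
tool_pos: [0.5115, -0.1361, 0.2392]
orientation: [-179.9, 0.5, 13.2]
force: [-1.5, 0.9, 0.2]
opening: 0.0876
gripper_force: 0.0
```

View pics/c.png

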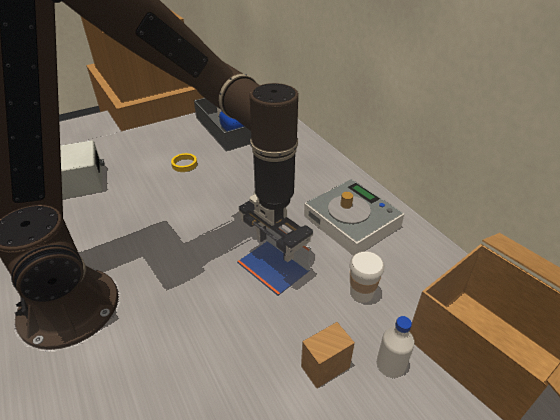

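The gripper sits above the sheet, inside the L at about (275,235), and clear of the jar and cup. Now I'll push the toe towards the balance.

```bash
python3 -m creep '[[[0.06,0,0,0,1],[0.05,0,0,0,1],[0.03,0,0,0,1],[0.03,0,0,0,1],[0.03,0,0,0,1],[0.03,0,0,0,1],[0.03,0,0,0,1],[0.03,0,0,0,1]]]'
python3 - <<'E'
from h import *
s=snapshot("side");t=snapshot("scene")
cv2.imwrite("pics/d.png",np.hstack([cv2.resize(x[:,:,::-1],(390,400)) for x in (s["frame"][150:330,210:385],t["frame"][130:330,150:345])]))
E
```

```text
clock: 5.17
tool_pos: [0.5708, -0.1226, 0.2446]
orientation: [-180.0, 0.0, 13.4]
force: [-1.5, 0.6, -0.5]
opening: 0.0873
gripper_force: 0.5
```

View pics/d.png

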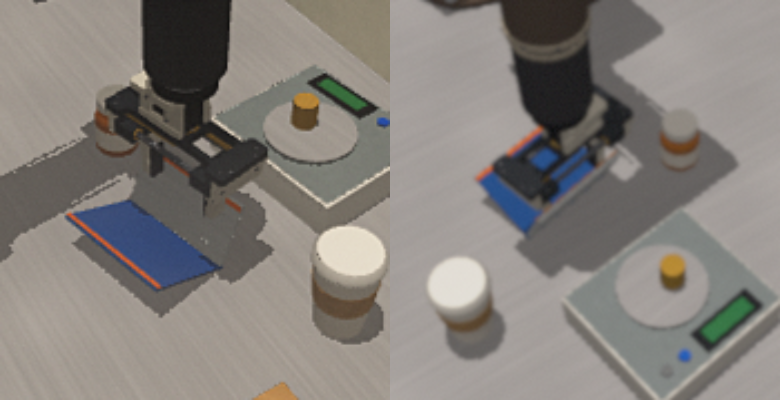

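The sheet's rear edge has lifted off the table with the foot tilting forward, so it is tipping cleanly. I'll continue.

```bash
python3 -m creep '[[[0.025,0,0,0,1],[0.025,0,0,0,1],[0.025,0,0,0,1],[0.025,0,0,0,1],[0.025,0,0,0,1],[0.025,0,0,0,1],[0.025,0,0,0,1],[0.01,0,0,0,1]]]'
python3 -m creep '[[[0,0,0,0,1],[0,0,0,0,1],[0,0,0,0,1],[0,0,0,0,1]]]'
python3 - <<'E'
from h import *
s=snapshot("side");t=snapshot("scene")
cv2.imwrite("pics/e.png",np.hstack([cv2.resize(x[:,:,::-1],(390,400)) for x in (s["frame"][150:330,210:385],t["frame"][130:330,150:345])]))
E
```

```text
clock: 5.93
tool_pos: [0.6073, -0.114, 0.2447]
orientation: [180.0, -0.0, 13.4]
force: [-0.2, 0.6, 0.8]
opening: 0.0876
gripper_force: 0.0
clock: 6.27
tool_pos: [0.6062, -0.1142, 0.2447]
orientation: [-180.0, 0.0, 13.4]
force: [-0.1, 0.4, -0.5]
opening: 0.0876
gripper_force: 0.1
```

View pics/e.png

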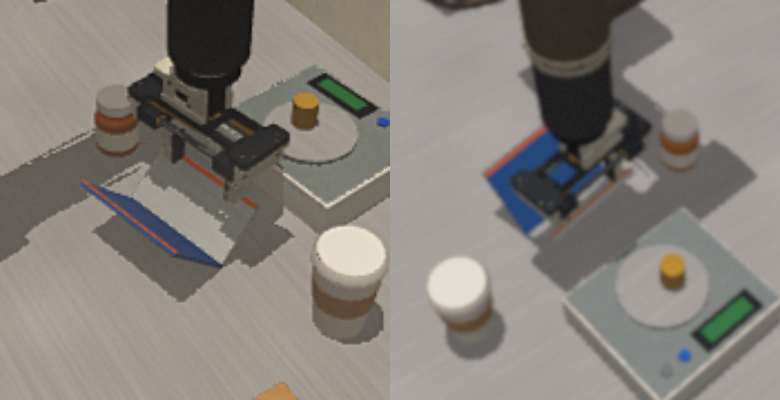

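It is tilted about 40° now. I'll go forward and slightly down so the tips don't slide over the toe.

```bash
python3 -m creep '[[[0.025,0,0.02,0,1],[0.025,0,0.02,0,1],[0.025,0,0.02,0,1],[0.025,0,0.01,0,1],[0.02,0,0.01,0,1],[0,0,0,0,1],[0,0,0,0,1],[0,0,0,0,1]]]'
python3 - <<'E'
from h import *
s=snapshot("side");t=snapshot("scene")
cv2.imwrite("pics/f.png",np.hstack([cv2.resize(x[:,:,::-1],(390,400)) for x in (s["frame"][150:330,210:385],t["frame"][130:330,150:345])]))
E
```

```text
clock: 7.03
tool_pos: [0.6297, -0.1087, 0.2286]
orientation: [-180.0, 0.0, 13.4]
force: [-0.8, -0.7, -0.2]
opening: 0.0878
gripper_force: 0.0
```

View pics/f.png

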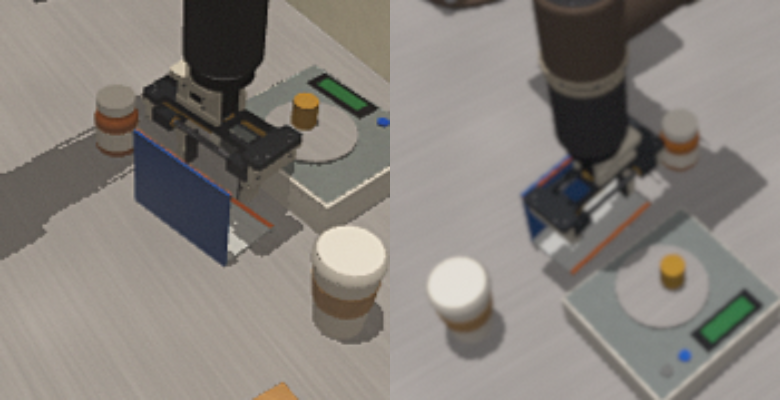

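It is standing. I'll lift straight up, retreat behind it and measure.

```bash
python3 -m creep '[[[0,0,-0.1,0,1],[0,0,-0.15,0,1],[0,0,-0.2,0,1],[0,0,-0.2,0,1],[0,0,-0.1,0,1],[-0.1,0,0,0,1],[-0.2,0,0,0,1],[-0.2,0,0,0,1]]]'
python3 -m creep '[[[-0.2,0,0,0,1],[-0.2,0,0,0,1],[-0.2,0,0,0,1],[-0.2,0,0,0,1],[0,0,0,-0.03,1],[0,0,0,0.03,1],[0,0,0,0,1]]]'
python3 - <<'E'
from fit import *
a=snapshot("scene");b=snapshot("side")
S=fit([a,b],"screen",STAND,[.56,-.125,.23])
B=np.array([.7985,-.1004,.1405]);c,s=np.cos(B[2]),np.sin(B[2]); d=S[:2]-B[:2]
print("heel in balance frame",c*d[0]+s*d[1],-s*d[0]+c*d[1]); print(telemetry.get_obs()["tool_pos"])
out=[]
for sh,q in((b,(150,330,210,385)),(a,(130,330,150,345))):
    f=sh["frame"].copy()
    for P,p in((BAL,B),(STAND,S)):
      cs,_=cv2.findContours((sil(sh,P,p)>.5).astype(np.uint8),0,1); cv2.drawContours(f,cs,-1,(255,0,255),1)
    out.append(cv2.resize(f[q[0]:q[1],q[2]:q[3],::-1],(390,400)))
cv2.imwrite("pics/g.png",np.hstack(out))
E
```

```text
clock: 7.8
tool_pos: [0.5315, -0.1318, 0.3786]
orientation: [-180.0, -0.0, 13.4]
force: [-0.9, -0.7, 0.4]
opening: 0.0874
gripper_force: 0.0
clock: 8.38
tool_pos: [0.3758, -0.169, 0.3795]
orientation: [180.0, -0.1, 13.2]
force: [1.0, 0.7, -0.0]
opening: 0.0874
gripper_force: 0.0
screen [0.87, 0.6]
screen [ 0.5647 -0.1243  0.2344] deg 13.43 cost 0.042
heel in balance frame -0.23486530984378093 0.009102311144106905
[ 0.37699875 -0.16873474  0.37865294]
```

View pics/g.png

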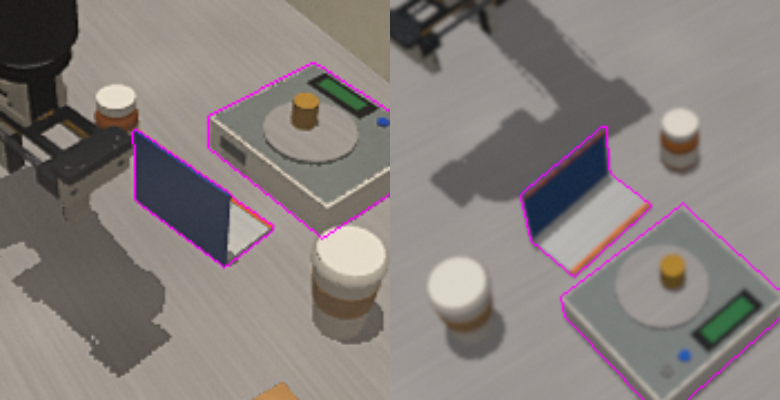

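The screen is upright, with about 45 mm left to the balance and a 5.4° yaw error. I'll square the tool to the balance and come down behind the sheet.

```bash
python3 -m creep '[[[0,0,0,0.057,1],[0.15,-0.03,0,0,1],[0.15,-0.03,0,0,1],[0.15,-0.03,0,0,1],[0.15,0,0,0,1],[0.13,0,0,0,1],[0,0,0,0,1],[0,0,0,0,1]]]'
python3 -m creep '[[[0,0,0.15,0,1],[0,0,0.15,0,1],[0,0,0.15,0,1],[0,0,0.15,0,1],[0,0,0.085,0,1],[0,0,0,0,1],[0,0,0,0,1]]]'
```

```text
clock: 9.25
tool_pos: [0.5201, -0.1295, 0.3772]
orientation: [-180.0, 0.2, 8.3]
force: [-0.6, -0.3, -1.2]
opening: 0.0875
gripper_force: 0.0
clock: 9.83
tool_pos: [0.5182, -0.1302, 0.2413]
orientation: [180.0, 0.1, 8.3]
force: [0.4, 0.6, 0.3]
opening: 0.0878
gripper_force: 0.0
```

```bash
python3 -m creep '[[[0.05,0,0,0,1],[0.05,0,0,0,1],[0.04,0,0,0,1],[0.04,0,0,0,1],[0.04,0,0,0,1],[0.04,0,0,0,1],[0.04,0,0,0,1],[0.03,0,0,0,1]]]'
python3 -m creep '[[[0,0,0,0,1],[0,0,0,0,1]]]'
cat > m.py <<'E'
from fit import *
a=snapshot("scene");b=snapshot("side")
import sys
S=fit([a,b] if len(sys.argv)>2 else [b],"screen",STAND,[.61,-.11,.16])
B=np.array([.7985,-.1004,.1405]);c,s=np.cos(B[2]),np.sin(B[2]); d=S[:2]-B[:2]
print("toe gap mm",1e3*(-.1-(c*d[0]+s*d[1])-.09*np.cos(S[2]-B[2])),"lat",-s*d[0]+c*d[1],"dyaw",np.degrees(S[2]-B[2])); print(telemetry.get_obs()["tool_pos"])
out=[cv2.resize(x["frame"][q[0]:q[1],q[2]:q[3],::-1],(390,400)) for x,q in((b,(150,330,210,385)),(a,(170,330,200,356)))]
cv2.imwrite(f"pics/{sys.argv[1]}.png",np.hstack(out))
E
python3 m.py h
```

```text
clock: 10.5
tool_pos: [0.5848, -0.1206, 0.2417]
orientation: [180.0, 0.0, 8.2]
force: [-3.9, -0.5, 3.9]
opening: 0.0874
gripper_force: 2.0
clock: 10.67
tool_pos: [0.5847, -0.1204, 0.2414]
orientation: [180.0, -0.1, 8.3]
force: [-0.0, -0.5, 0.1]
opening: 0.0876
gripper_force: 0.0
screen [0.73]
screen [ 0.5977 -0.117   0.1441] deg 8.26 cost 0.57
toe gap mm 11.098413426214842 lat 0.011669932909922066 dyaw 0.20772259740944735
[ 0.58408891 -0.12049725  0.24167387]
```

View pics/h.png

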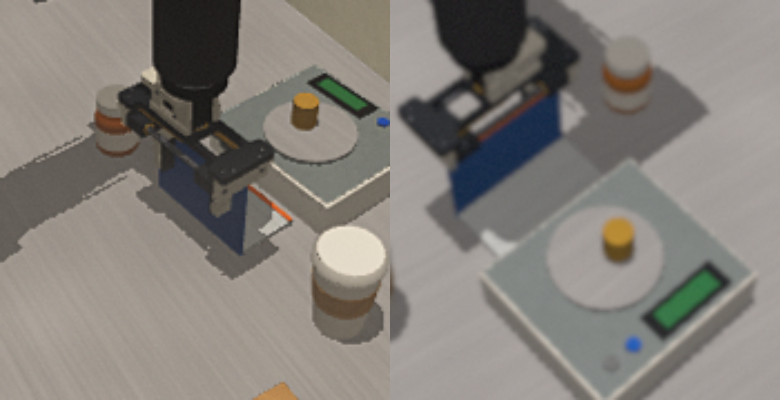

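The screen is still upright and now square, about 11–15 mm short. I'll push slowly and watch the force.

```bash
python3 -m creep '[[[0.015,0,0,0,1],[0.015,0,0,0,1],[0.015,0,0,0,1],[0.005,0,0,0,1]]]'
python3 -m creep '[[[0.01,0,0,0,1]]]'
python3 -m creep '[[[0.01,0,0,0,1]]]'
```

```text
clock: 11.15
tool_pos: [0.5941, -0.1192, 0.2417]
orientation: [180.0, 0.0, 8.2]
force: [-3.7, -0.5, 3.0]
opening: 0.0876
gripper_force: 2.1
clock: 11.23
tool_pos: [0.5957, -0.1189, 0.2417]
orientation: [-180.0, 0.0, 8.2]
force: [-5.3, -0.3, 3.4]
opening: 0.0874
gripper_force: 2.1
clock: 11.32
tool_pos: [0.5974, -0.1187, 0.2416]
orientation: [-180.0, 0.1, 8.2]
force: [-10.8, -0.8, 8.8]
opening: 0.088
gripper_force: 5.5
```

```bash
python3 -m creep '[[[0,0,0,0,1],[0,0,0,0,1]]]'
python3 -m creep '[[[0.005,0,0,0,1],[0,0,0,0,1]]]'
python3 m.py i | head -3
```

```text
clock: 11.48
tool_pos: [0.5973, -0.1187, 0.2415]
orientation: [-180.0, 0.1, 8.2]
force: [-5.8, -0.4, 4.3]
opening: 0.0878
gripper_force: 3.1
clock: 11.65
tool_pos: [0.5977, -0.1187, 0.2414]
orientation: [-180.0, 0.2, 8.2]
force: [-8.2, -1.5, 5.0]
opening: 0.0875
gripper_force: 4.3
screen [0.88]
screen [ 0.6082 -0.1154  0.139 ] deg 7.97 cost 0.597
toe gap mm 0.4934389252132104 lat 0.01179876170855096 dyaw -0.08468525168136698
```

View pics/i.png

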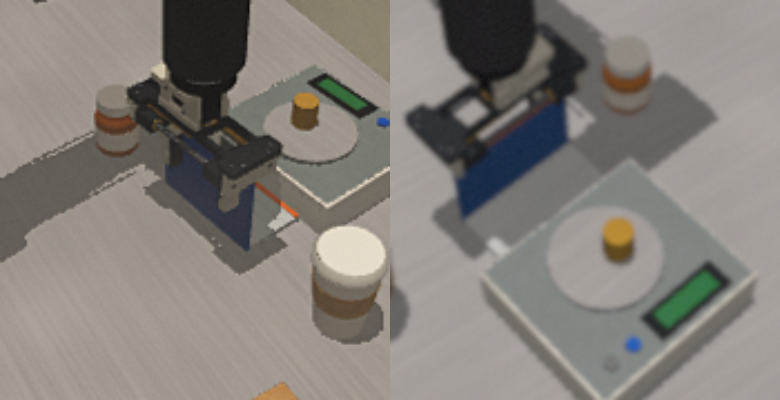

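The force now holds while the arm is still, so the toe is bearing on the balance. I'll back off and measure with a clear view.

```bash
python3 -m creep '[[[-0.01,0,0,0,1],[-0.05,0,0,0,1],[-0.15,0,0,0,1],[-0.15,0,0,0,1],[0,0,-0.15,0,1],[0,0,-0.2,0,1],[0,0,-0.2,0,1],[0,0,-0.1,0,1]]]'
python3 -m creep '[[[-0.2,0,0,0,1],[-0.2,0,0,0,1],[-0.2,0,0,0,1],[0,0,0,0,1],[0,0,0,0,1]]]'
python3 m.py j both
python3 - <<'E'
from fit import *
a=snapshot("scene");b=snapshot("side")
for sh in ([a],[b]):
    S=fit(sh,"screen",STAND,[.61,-.11,.14]); B=fit(sh,"balance",BAL,[.7985,-.1004,.14])
    c,s=np.cos(B[2]),np.sin(B[2]); d=S[:2]-B[:2]
    print("gap",1e3*(-.1-(c*d[0]+s*d[1])-.09*np.cos(S[2]-B[2])),"dyaw",np.degrees(S[2]-B[2]))
E
```

```text
clock: 12.47
tool_pos: [0.5283, -0.1289, 0.377]
orientation: [179.9, -0.4, 8.3]
force: [0.7, 0.3, 0.6]
opening: 0.0879
gripper_force: 0.0
clock: 12.88
tool_pos: [0.407, -0.1462, 0.3726]
orientation: [180.0, -0.2, 8.2]
force: [0.4, 0.3, 0.0]
opening: 0.0878
gripper_force: 0.0
screen [0.73, 0.78]
screen [ 0.608  -0.1161  0.1404] deg 8.05 cost 0.131
toe gap mm 0.8020968697960706 lat 0.011138104809993438 dyaw -0.0028825570461630872
[ 0.40979705 -0.1457947   0.37177625]
screen [0.61]
screen [-0.4888  0.8155  0.9335] deg 53.48 cost 1.0
balance [0.74]
balance [ 0.7991 -0.1023  0.1351] deg 7.74 cost 0.07
gap 989.7739440712696 dyaw 45.74643785439555
screen [0.82]
screen [ 0.6088 -0.1165  0.1454] deg 8.33 cost 0.037
balance [0.93]
balance [ 0.8007 -0.1013  0.1221] deg 7.0 cost 0.099
gap 2.2835229374124912 dyaw 1.333715669674174
```

The pose is near flush, but the yaw is uncertain to about 1°. I'll re-seat it with a single closed-finger push at the middle, which lets the edge align itself.

```bash
python3 -m creep '[[[0.135,0,0,0,0],[0.135,0,0,0,0],[0.135,0,0,0,0],[0.135,0,0,0,0],[0.135,0,0,0,0],[0.12,0,0,0,0],[0,0,0,0,0],[0,0,0,0,0]]]'
python3 -m creep '[[[0,0,0.15,0,0],[0,0,0.15,0,0],[0,0,0.15,0,0],[0,0,0.15,0,0],[0,0,0.05,0,0],[0,0,0,0,0],[0,0,0,0,0]]]'
```

```text
clock: 14.05
tool_pos: [0.5672, -0.1229, 0.3704]
orientation: [-180.0, 0.1, 8.3]
force: [-0.5, -0.2, -0.1]
opening: 0.0398
gripper_force: 0.0
clock: 14.63
tool_pos: [0.5664, -0.1233, 0.2424]
orientation: [180.0, 0.0, 8.3]
force: [0.3, -0.6, 1.2]
opening: 0.0005
gripper_force: 0.0
```

```bash
python3 -m creep '[[[0.03,0,0,0,0],[0.03,0,0,0,0],[0.03,0,0,0,0],[0.03,0,0,0,0],[0.015,0,0,0,0],[0,0,0,0,0],[0,0,0,0,0]]]'
python3 -m creep '[[[0.005,0,0,0,0],[0,0,0,0,0]]]'
python3 -m creep '[[[0.005,0,0,0,0],[0,0,0,0,0]]]'
python3 -m creep '[[[0.005,0,0,0,0],[0,0,0,0,0]]]'
```

```text
clock: 15.22
tool_pos: [0.593, -0.1192, 0.2416]
orientation: [-180.0, 0.0, 8.3]
force: [-0.3, 0.2, -0.1]
opening: -0.0002
gripper_force: 0.0
clock: 15.38
tool_pos: [0.5938, -0.1191, 0.2416]
orientation: [-180.0, 0.0, 8.3]
force: [-0.2, -0.5, -0.7]
opening: 0.0002
gripper_force: 0.0
clock: 15.55
tool_pos: [0.595, -0.119, 0.2417]
orientation: [180.0, -0.0, 8.3]
force: [-0.3, -0.2, -0.3]
opening: 0.0005
gripper_force: 0.0
clock: 15.72
tool_pos: [0.596, -0.1188, 0.2417]
orientation: [180.0, -0.0, 8.3]
force: [0.5, -0.1, 0.2]
opening: 0.0006
gripper_force: 0.0
```

```bash
for i in 1; do python3 -m creep '[[[0.005,0,0,0,0],[0,0,0,0,0]]]'; python3 -m creep '[[[0.005,0,0,0,0],[0,0,0,0,0]]]'; python3 -m creep '[[[0.005,0,0,0,0],[0,0,0,0,0]]]'; done
```

```text
clock: 15.88
tool_pos: [0.5968, -0.1187, 0.2416]
orientation: [-180.0, 0.0, 8.3]
force: [-1.7, -0.3, 1.1]
opening: 0.0003
gripper_force: 0.5
clock: 16.05
tool_pos: [0.5972, -0.1187, 0.2415]
orientation: [-180.0, 0.1, 8.2]
force: [-3.9, 0.1, 2.4]
opening: 0.0003
gripper_force: 2.5
clock: 16.22
tool_pos: [0.5977, -0.1186, 0.2414]
orientation: [-180.0, 0.2, 8.2]
force: [-7.1, -0.6, 4.3]
opening: 0.0006
gripper_force: 3.4
```

The force climbs stiffly with a centred push. A corner-only contact would have rotated, so the edge is flush. I'll retreat and verify.

```bash
python3 -m creep '[[[-0.01,0,0,0,0],[-0.05,0,0,0,0],[-0.15,0,0,0,0],[-0.15,0,0,0,0],[0,0,-0.15,0,0],[0,0,-0.2,0,0],[0,0,-0.2,0,0],[0,0,-0.1,0,0]]]'
python3 -m creep '[[[-0.18,0,0,0,0],[-0.18,0,0,0,0],[-0.18,0,0,0,0],[0,0,0,0,0],[0,0,0,0,0]]]'
python3 - <<'E'
from fit import *
np.set_printoptions(precision=4,suppress=True)
b=snapshot("side");a=snapshot("scene")
S=fit([b],"screen",STAND,[.61,-.11,.14])
c=np.cos(S[2]),np.sin(S[2]); print("toe by fit",S[:2]+.09*np.array(c))
for q in ["screen_toe","screen_top","balance_edge"]:
    for sh in(a,b):
        for x in nets.landmark_of(sh,q)[:1]: print(q,x["uv"],round(x["confidence"],2),onz(sh,x["uv"],{"screen_toe":0.0,"screen_top":.12,"balance_edge":0}[q]))
# weight/jar/cup check
for q in ["weight","jar","cup"]:
    print(q,*tri(a,nets.landmark_of(a,q)[0]["uv"],b,nets.landmark_of(b,q)[0]["uv"]))
E
```

```text
clock: 16.88
tool_pos: [0.528, -0.129, 0.377]
orientation: [179.9, -0.4, 8.3]
force: [0.8, -0.9, 0.7]
opening: 0.0007
gripper_force: 0.0
clock: 17.3
tool_pos: [0.4189, -0.1446, 0.3725]
orientation: [180.0, -0.2, 8.2]
force: [0.8, 0.6, 0.3]
opening: 0.0004
gripper_force: 0.0
screen [0.74]
screen [ 0.6082 -0.115   0.1254] deg 7.18 cost 0.039
toe by fit [ 0.6975 -0.1038]
screen_toe [196.0, 292.7] 0.72 [ 0.6648 -0.3232  0.    ]
screen_toe [323.5, 231.1] 0.91 [ 0.7009 -0.0941  0.    ]
screen_top [246.3, 214.0] 0.84 [ 0.5957 -0.1102  0.12  ]
screen_top [301.3, 215.4] 0.89 [ 0.6058 -0.1146  0.12  ]
balance_edge [328.9, 235.4] 0.69 [ 0.7041 -0.1172  0.    ]
weight [ 0.7032 -0.1713  0.1678] 0.024510578977153932
jar [ 0.7124 -0.0881  0.1278] 0.18252933003521987
cup [ 0.6582 -0.3301 -0.005 ] 0.018745702185168845
```

```bash
python3 -c "
from plant import workorder; print(workorder.close_job())"
```

```text
the job is handed in; nothing more can be done
None
```

The screen is standing on its foot and pushed up against the balance, and I handed the job in at about 17 s with the arm clear; contact was confirmed by push force (about 7 N), while the camera fits (0.8–2.7 mm gap, 0.2° yaw) can't by themselves prove a zero gap, and the final check of the weight and jar was unreliable because their network detections failed.

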